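# Refit a padlock shackle on its spring and hold it home

## Task

In the vise stands a brass padlock body with its two shackle bores facing up: drop the thick, long steel pin from the pin block into the deep bore, onto the spring. Then take the wide shackle out of the wooden rack, fit it with its long leg in the deep bore and its short leg in the shallow one, and press it down against the spring until it is fully home, the short leg hard on the bottom of its bore, without forcing it. Finish while still holding it pressed down there, so that I can drive in the retaining screw; leave the other pins, the small shackle and the things lying about where they are.

Things in the scene. Friction and masses are not known exactly. Their poses are not given: they have to be found in the camera images.
- deep_bore (a point): Centre of the mouth of the deep bore in the padlock body's flat top, 115 mm above the table. z up, y from the shallow bore to the deep bore, x across the vise jaws, away from the T-handle. Straight bore 15 mm across. Seen from the T-handle it is the left one, at the end of the body that has a small retaining-screw hole. The sprung seat inside it lies 60 mm down.
- shallow_bore (a point): Centre of the mouth of the shallow bore, same top, 54 mm from the deep bore (-y of the same frame); 15 mm across, flat bottom 16 mm down, which is the hard stop for the shackle's short leg.
- spring_seat (a joint): Travel (m) of the round sprung seat inside the deep bore: 0 at rest, its top face then 60 mm below the mouth; grows as it is pressed down. It starts to yield at 3 N and pushes up with 0.5 N more per mm. With pin and shackle in place it reads 0.012 (9 N) when the shackle is home; its own end is at 0.0165.
- vise_handle (a point): Middle of the T-handle of the vise, 155 mm from the middle of the padlock body towards the robot, 52 mm above the table; not to be used.
- lock: The brass padlock body, 38 x 84 mm seen from above and 85 mm tall, clamped in a blue drill-press vise, standing 37 mm above its jaws (110 mm wide, 128 mm over both). Origin at the centre of its underside, 30 mm above the table; axes as deep_bore. Vise and body are fixed and may be turned up to 30 degrees; the vise's T-handle end is nearest the robot.
- pin_center (a point): Centre (half-way up) of the ejector pin: plain steel cylinder 12 mm in diameter, 30 mm long, about 27 g, edges chamfered 1.5 mm, z along its axis. It stands upright in one of the three pockets of the pin block, 22 mm of it above the block; which pocket varies. Resting on the sprung seat its top is 30 mm below the bore's mouth.
- pin_block: Aluminium pin block, fixed, 150 x 44 x 20 mm; origin at the centre of its underside, x along the row of its three pockets (15 mm wide, 8 mm deep, 50 mm apart), z up.
- slim_pin_center (a point): Centre of a slim steel pin, 8 mm x 30 mm, in another pocket; to be left alone.
- short_pin_center (a point): Centre of a short steel pin, 12 mm x 18 mm, in another pocket; to be left alone.
- shackle_bow (a point): Top middle of the bow of the wide shackle, on the bar's centre line. z up, y from the short leg to the long leg, x across the bar (12 mm to pinch). In the rack this point is 92 mm above the table. Home in the padlock it is 42 mm above the padlock's top; resting on the unpressed pin, 54 mm. The long leg's end is 84 mm below it at y +27 mm, the short leg's 58 mm below at y -27 mm.
- shackle_long_end (a point): Centre of the end face of the long leg of the wide shackle; same axes. Home when 42 mm below the mouth of the deep bore.
- shackle_short_end (a point): Centre of the end face of the short leg of the wide shackle; same axes. Home when 16 mm below the mouth of the shallow bore.
- shackle: The wide shackle: a steel U of 12 mm round bar, about 155 g, standing upright in the rack. Legs 54 mm apart centre to centre, half-circle bow of 27 mm radius, leg ends chamfered 2 mm. Origin level with the end of the long leg, midway between the legs; axes as shackle_bow.
- small_shackle_bow (a point): Top of the bow of a smaller shackle (9 mm bar, legs 38 mm apart) in the same rack, 88 mm along the rack from the wide one; to be left alone.
- rack: Wooden shackle rack, fixed block 44 x 200 x 40 mm; origin at the centre of its underside, y along its length, z up; the wide shackle stands at y = -40 mm, long leg to +y, in 15 mm holes, 32 mm deep for the long leg and 6 mm for the short one (lift it over 32 mm to free it), the small one at y = +48 mm.
- padlock_center (a point): Centre of a closed brass padlock lying flat, body 48 x 50 x 20 mm; to be left alone.
- key_bunch_center (a point): Centre of a split ring with three keys, about 140 mm across and 10 mm high, lying flat; to be left alone.
- screwdriver_grip (a point): Handle of a screwdriver 190 mm long lying on the bench; to be left alone.
- oil_bottle: White oil bottle, 44 mm wide, 118 mm tall, standing; origin at the centre of its underside; to be left alone.
- pin: The ejector pin; origin at the centre of its lower end, z along its axis.
Things that resemble listed ones, but are neither listed nor needed, are in the scene too. Leave any purple or red look-alike of the shackle alone.

How it is judged:
By the outcome, as a careful person would: the job done as asked, in the order asked, and still so for the second after the job is handed in, while the arm keeps its last pose, push and grip.
It also fails if it takes over 54 s, if anything falls off the work surface, if the arm or the gripper's body presses on something with over 40 N, if the wrist force passes 120 N, or if a joint passes its speed limit or range.

## Robot

A 6-joint arm with a two-finger parallel gripper is mounted at the origin on the work surface. World frame = base frame: x ahead of the robot, y to its left, z up, the work surface at z = 0. Lengths are in m, angles in rad, forces in N, time in s.
With the tool pointing down it reaches from about 0.35 to 0.775 m from the base axis. Payload 7.3 kg.
Tool frame: the origin (TCP) lies midway between the tips of the shut fingers; the grasp point (between the pads) lies 19 mm behind it (robot.tcp_to_grasp is the distance from the TCP to the grasp point, in m); x points along the fingers, z is the direction in which the jaws open and shut, and the axes are right-handed (so a half turn about x gives the same grasp; the last joint's range is limited). The gripper opens to 92 mm and grips with 3 to 60 N. Pads are 19 mm wide; open, the fingers measure 130 mm over their backs; the gripper's body (75 mm by 190 mm) begins 47 mm behind the grasp point.
Start: joints at [-1.34, 0.342, 1.524, -0, 1.275, -0.146], TCP at [0.193, -0.488, 0.227] pointing down, gripper open.
Joint ranges: [-2.53, 2.53], [-0.77, 2.02], [0.04, 2.7], [-1, 4.14], [0.28, 2.66], [-3.11, 3.11]. Speed limits (rad/s): [2.57, 2.57, 3.14, 3.14, 3.14, 3.14].

## Interface

Orientations are given as [roll, pitch, yaw] about the fixed x, y, z axes, in that order (R = Rz(yaw) Ry(pitch) Rx(roll)).
In Python, from cell import robot gives the robot as it stands.
- The arm moves only by the tool move_arm, never from a script. Its argument "deltas" is a list of rows, each an object with "dp": the shift along the tool's x, y, z in m, a list of three; "turn": the turn, a rotation vector about the tool's x, y, z in degrees, a list of three. A call has 1 to 10 rows; each row is the pose to reach, as a shift and turn from the pose commanded when the call began, along the tool's axes at that moment; what a row does not reach only later rows make up. A row lasts 1/10 s, in which the tool goes at most 50 mm and 8.59 degrees, less where a joint would pass 70% of its speed; a pose out of reach is approached as far as the arm can. A call with a gripper value outside its range is refused whole. "hand" is the finger opening in m, from 0 to 0.0918, set as the call begins (left out, the last holds). The fingers move at their own pace and stop on an object; "squeeze" is the grip in N (left out, the last holds). Time passes only in rows, so rows that repeat a pose let the fingers close. It gives the time, the measured TCP pose, the force and the opening at its end, in the units of the state.
- robot.observe(): the state, without advancing time (a new reading comes with each control period).
- robot.read_camera(name): name is "scene" or "top" or "wrist"; returns (picture, depth): 420x560x3 uint8, red, green, blue; 420x560 float32, m along the optical axis (not along the pixel's ray), 0 where there is no reading.
- robot.camera_info(name): a dict with "fx", "fy", "cx", "cy" (pixels), "R" (3x3) and "t" (3): a world point X has camera coordinates R X + t. Camera axes: x right, y down, z forward; pixel columns grow to the right and rows downward; lengths in m; the calibration is good to about 2 mm. A picture is of the moment at which its call begins: read the wrist's pose just before it. camera_info takes no time and is no camera call; for the wrist camera it gives the pose at the moment of the call.
- robot.hand_in(): hands the job in, once; it reports no verdict.
The state is a dict: "time": time; "qpos": joint angles; "qvel": joint speeds; "joint_efforts": joint torques, N m; "tool_pos": TCP position; "tool_rot": TCP orientation; "contact_force": force on the tool from outside, world axes, zero at the start; "torque": the same for the moment, N m; "opening": finger opening in m.
Only numpy, scipy, OpenCV 4.12 (cv2) and the standard library are available. Lean on these libraries where they do the work, as an engineer would, in place of code of your own. Each camera call takes 0.05 s, during which the arm holds its last target.

## Working session

There is one attempt and no reset: what is moved stays moved. The work goes in short steps, Python scripts to look and compute and a tool call to move; the robot and the scene stay as the last step left them, time stands still between calls to the robot, and variables do not carry over. Pictures are saved under pics/ and viewed, and the job is handed in when it is done.

Besides the shell and the picture viewer there is one more tool, called after ">>>" in YAML: its name, and indented under it one key for each argument. move_arm: Moves the arm, as the interface text tells. Its arguments: {"type":"object","properties":{"deltas":{"type":"array"},"hand":{"type":"number"},"squeeze":{"type":"number"}},"required":["deltas"]}

```bash
ls; mkdir -p pics
python3 - <<'E'
from cell import robot
import cv2,numpy as np
print(robot.observe())
for n in ["scene","top","wrist"]:
    p,d=robot.read_camera(n); cv2.imwrite(f"pics/{n}0.png",p[:,:,::-1]); np.save(f"pics/{n}0.npy",d)
    i=robot.camera_info(n); print(n,i); np.savez(f"pics/{n}0_info.npz",**i)
E
```

```text
pics
{'time': 0.0, 'qpos': array([-1.33998544e+00,  3.42704512e-01,  1.52504509e+00,  3.00244838e-06,
        1.27540302e+00, -1.45964261e-01]), 'qvel': array([-7.39057718e-04, -9.28203277e-05, -3.25469929e-04,  1.96200007e-04,
       -2.89753849e-04, -2.02010609e-04]), 'joint_efforts': array([-2.80329870e-03, -4.31254935e+01, -2.44221675e+01,  7.14259129e-02,
        5.58997749e-02, -1.25528209e-04]), 'tool_pos': array([ 0.19310138, -0.4877437 ,  0.22604462]), 'tool_rot': array([2.99378795, 1.56923636, 1.79976589]), 'contact_force': array([-0.12005036, -0.29856726, -0.04630107]), 'torque': array([-0.03348953, -0.01324383, -0.00311423]), 'opening': 0.09150308606013226}
scene {'fx': 421.16754781629777, 'fy': 421.16754781629777, 'cx': 286.12014956702575, 'cy': 214.75210736014034, 'R': array([[-0.1765777 ,  0.98428543, -0.00158655],
       [ 0.74402447,  0.13242003, -0.65489886],
       [-0.64439732, -0.11682096, -0.75571487]]), 't': array([ 0.03328082, -0.36549515,  1.4461854 ])}
top {'fx': 393.27751280235384, 'fy': 393.27751280235384, 'cx': 280.084753417379, 'cy': 216.80078131984516, 'R': array([[-0.02414982, -0.9995237 , -0.01921353],
       [-0.99377006,  0.02609363, -0.1083522 ],
       [ 0.10880194,  0.01647715, -0.99392688]]), 't': array([0.0959051 , 0.59968133, 1.02834047])}
wrist {'fx': 351.27699955750137, 'fy': 351.27699955750137, 'cx': 278.3651096656655, 'cy': 214.37866291195223, 'R': array([[ 0.36734018, -0.93008587, -0.00121085],
       [-0.89648709, -0.35441641,  0.26589455],
       [-0.24773391, -0.09658824, -0.96400136]]), 't': array([-0.52460194, -0.03396806,  0.39090237])}
```

View pics/scene0.png

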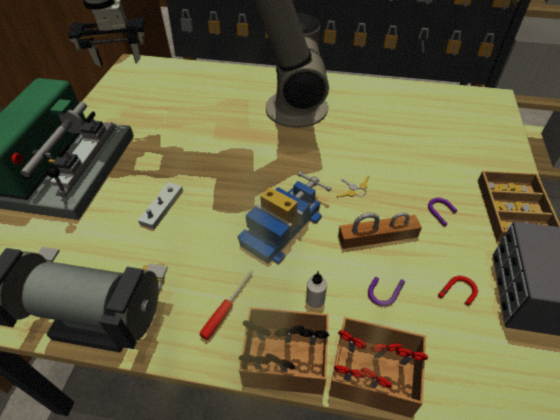

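View pics/top0.png

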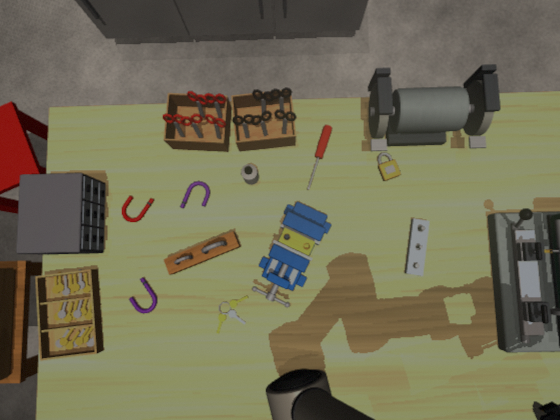

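View pics/wrist0.png

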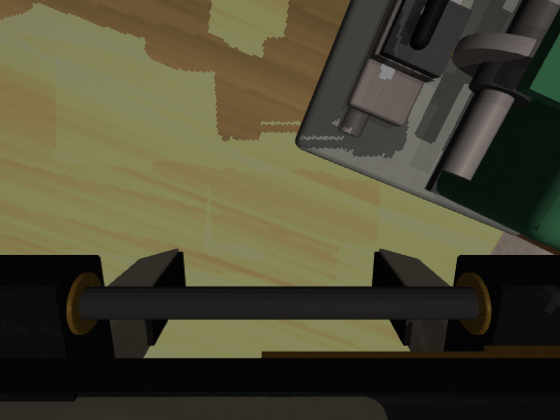

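The top view shows the vise at (290,245), the pin block at (416,247) and the rack at (203,252). Purple shackles lie at (196,194) and (144,296), a red one at (137,208). Next I crop closer.

Run:
```python
import cv2,numpy as np
t=cv2.imread("pics/top0.png"); s=cv2.imread("pics/scene0.png")
def c(im,x,y,w,h,k): return cv2.resize(im[y:y+h,x:x+w],None,fx=k,fy=k,interpolation=cv2.INTER_CUBIC)
cv2.imwrite("pics/c1.png",np.hstack([c(t,245,190,90,115,5),c(t,395,210,40,115,5)[:575]]))
cv2.imwrite("pics/c2.png",np.vstack([c(s,135,175,110,60,5)[:300],c(s,330,200,110,60,5)[:300]]))
cv2.imwrite("pics/c3.png",np.hstack([c(t,160,225,85,55,5),c(s,235,165,90,100,4)[:275,:375]]))
```

```text
(no output)
```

View pics/c1.png

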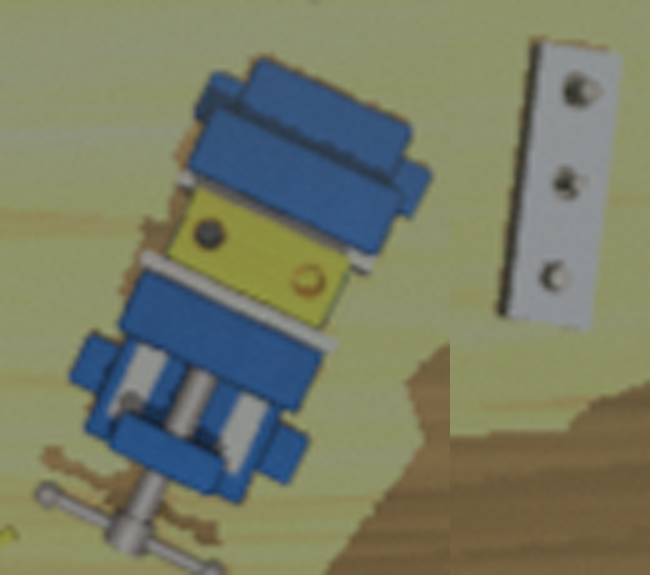

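View pics/c2.png

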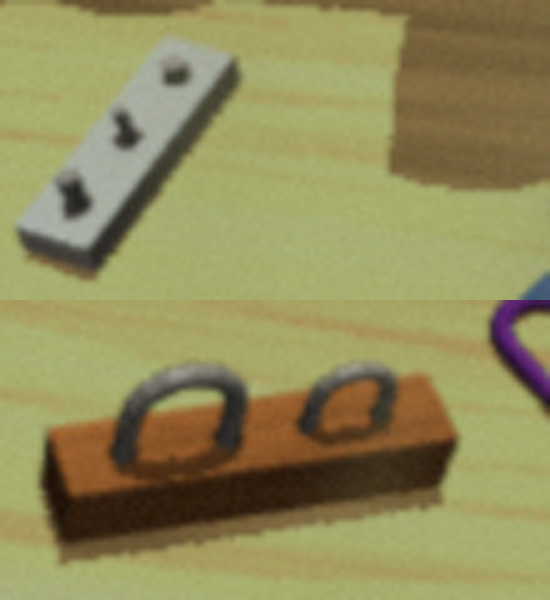

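View pics/c3.png

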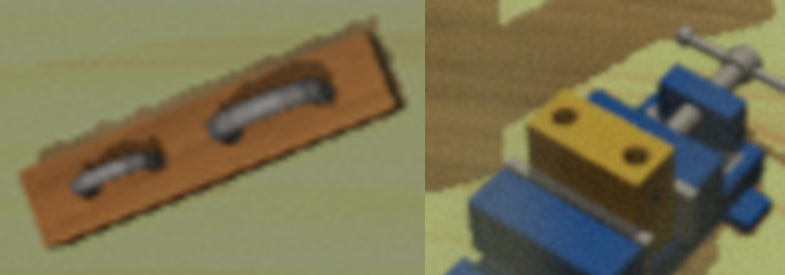

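Pins, top view: far pocket (416,228) is thick and long, middle (414,247) slim, near (411,265) short. In the scene view they are at (149,213), (159,200) and (170,189), so the far one is the ejector pin. Shackles: wide one at the right of the rack (213,247 top), small one to its left (184,258), red and purple ones lying flat. The deep bore is the dark left one (287,237 top). The right one, (306,246), shows its bottom, so it is the shallow bore.

```bash
cat > h.py <<'E'
import numpy as np,cv2
def ray(info,u,v):
    R=np.asarray(info["R"]);t=np.asarray(info["t"])
    c=-R.T@t; d=R.T@np.array([(u-info["cx"])/info["fx"],(v-info["cy"])/info["fy"],1.0]); return c,d
def plane(info,u,v,z):
    c,d=ray(info,u,v); return c+d*(z-c[2])/d[2]
def proj(info,X):
    p=np.asarray(info["R"])@np.asarray(X)+info["t"]; return info["fx"]*p[0]/p[2]+info["cx"],info["fy"]*p[1]/p[2]+info["cy"]
def tri(obs):
    A=np.zeros((3,3));b=np.zeros(3)
    for i,u,v in obs:
        c,d=ray(i,u,v);d=d/np.linalg.norm(d);P=np.eye(3)-np.outer(d,d);A+=P;b+=P@c
    return np.linalg.solve(A,b)
def ld(n): return {k:v for k,v in np.load(f"pics/{n}_info.npz").items()}
E
python3 - <<'E'
from h import *
T=ld("top0");S=ld("scene0")
np.set_printoptions(precision=4,suppress=True)
print("deep",plane(T,245+209/5,190+233/5,.115),plane(S,235+(565-425)/4,165+117/4,.115))
print("shal",plane(T,245+308/5,190+281/5,.115),plane(S,235+(636-425)/4,165+155/4,.115))
# pin block corners on top z=.02
for p in [(538,40),(622,55),(592,328),(505,315)]: print("blk",plane(T,395+(p[0]-450)/5,210+p[1]/5,.02))
print("pin top",plane(T,395+(585-450)/5,210+90/5,.042),plane(S,135+70/5,175+178/5,.042))
print("pin short",plane(T,395+(556-450)/5,210+276/5,.03))
# rack corners z=.04
for p in [(370,30),(405,105),(50,248),(20,170)]: print("rack",plane(T,160+p[0]/5,225+p[1]/5,.04))
E
```

```text
deep [0.5432 0.064  0.115 ] [0.5221 0.0203 0.115 ]
shal [0.5183 0.0157 0.115 ] [0.5452 0.0681 0.115 ]
blk [ 0.5907 -0.2788  0.02  ]
blk [ 0.5813 -0.3235  0.02  ]
blk [ 0.4353 -0.2981  0.02  ]
blk [ 0.4433 -0.2523  0.02  ]
pin top [ 0.5612 -0.2949  0.042 ] [ 0.5656 -0.2908  0.042 ]
pin short [ 0.4635 -0.2775  0.03  ]
rack [0.5662 0.205  0.04  ]
rack [0.5256 0.1868 0.04  ]
rack [0.4545 0.3766 0.04  ]
rack [0.4961 0.393  0.04  ]
```

```bash
cat >> h.py <<'E'
from scipy.spatial.transform import Rotation as Ro
np.set_printoptions(precision=4,suppress=True)
def tr(o): return Ro.from_euler("xyz",o["tool_rot"]).as_matrix()
def want(zyaw):  # tool down, jaw dir at zyaw deg in the world xy plane
    z=np.array([np.cos(np.radians(zyaw)),np.sin(np.radians(zyaw)),0]);x=np.array([0,0,-1.]);return np.column_stack([x,np.cross(z,x),z])
def go(o,pos,Rw):
    R=tr(o); return R.T@(np.asarray(pos)-o["tool_pos"]), Ro.from_matrix(R.T@Rw).as_rotvec(degrees=True)
E
python3 - <<'E'
from h import *
from cell import robot
o=robot.observe();R=tr(o);print(R, np.degrees(np.arctan2(R[1,2],R[0,2])))
W=ld("wrist0");c=-W["R"].T@W["t"];print("cam in tool",R.T@(c-o["tool_pos"]));print(R.T@W["R"].T)
for dz in(.1,.15,.2): print(proj(W,o["tool_pos"]-[0,0,dz]))
# pin: row direction
a=np.degrees(np.arctan2(-.2948+.2775,.5634-.4635));print("row yaw",a)
for zy in (a+90,a-90):
  print(go(o,[.563,-.293,.15],want(zy)))
  print("hover",go(o,[.563-.0,-.293,.18],want(zy)))
E
```

```text
[[-0.0003  0.9298  0.3679]
 [ 0.0011  0.3679 -0.9298]
 [-1.      0.0001 -0.0011]] -68.41082168475658
cam in tool [-0.159   0.0708  0.0002]
[[ 0.0001 -0.266   0.964 ]
 [-0.0007 -0.964  -0.266 ]
 [ 1.     -0.0006 -0.0003]]
(np.float64(278.3021264714137), np.float64(213.5585167454373))
(np.float64(278.3788637334464), np.float64(198.93730340659567))
(np.float64(278.4353286074545), np.float64(188.17871042122448))
row yaw -9.824654884094429
(array([ 0.0763,  0.4156, -0.045 ]), array([-148.5862,   -0.0127,   -0.0868]))
hover (array([ 0.0463,  0.4156, -0.0451]), array([-148.5862,   -0.0127,   -0.0868]))
(array([ 0.0763,  0.4156, -0.045 ]), array([31.4138, -0.0653,  0.0095]))
hover (array([ 0.0463,  0.4156, -0.0451]), array([31.4138, -0.0653,  0.0095]))
```

>>> move_arm:
  deltas:
    - {"dp": [0.03, 0.05, -0.005], "turn": [4, 0, 0]}
    - {"dp": [0.066, 0.1, -0.01], "turn": [8, 0, 0]}
    - {"dp": [0.066, 0.15, -0.016], "turn": [12, 0, 0]}
    - {"dp": [0.066, 0.2, -0.022], "turn": [16, 0, 0]}
    - {"dp": [0.066, 0.25, -0.027], "turn": [20, 0, 0]}
    - {"dp": [0.066, 0.3, -0.032], "turn": [24, 0, 0]}
    - {"dp": [0.066, 0.35, -0.038], "turn": [28, 0, 0]}
    - {"dp": [0.066, 0.4, -0.044], "turn": [31.4, 0, 0]}
    - {"dp": [0.066, 0.416, -0.045], "turn": [31.4, 0, 0]}
    - {"dp": [0.066, 0.416, -0.045], "turn": [31.4, 0, 0]}
  hand: 0.05

```text
time: 1.15
tool_pos: [0.5668, -0.2902, 0.1599]
tool_rot: [2.516, 1.57, 0.779]
contact_force: [0.0, -0.5, 0.6]
opening: 0.0501
```

```bash
cat > shot.py <<'E'
import sys
from h import *
from cell import robot
def shot(name,cam="wrist"):
    o=robot.observe();i=robot.camera_info(cam);p,d=robot.read_camera(cam)
    cv2.imwrite(f"pics/{name}.png",p[:,:,::-1]);np.save(f"pics/{name}.npy",d);np.savez(f"pics/{name}_info.npz",**i)
    return o,i,p,d
if __name__=="__main__":
    o,_,_,_=shot(sys.argv[1],*(sys.argv[2:]));print(o["time"],o["tool_pos"],tr(o),o["contact_force"],o["opening"])
E
python3 shot.py w1
```

```text
1.15 [ 0.5668 -0.2902  0.1599] [[ 0.0008  0.9862 -0.1655]
 [ 0.0008 -0.1655 -0.9862]
 [-1.      0.0007 -0.001 ]] [ 0.0493 -0.4996  0.6347] 0.05006090315061555
```

View pics/w1.png

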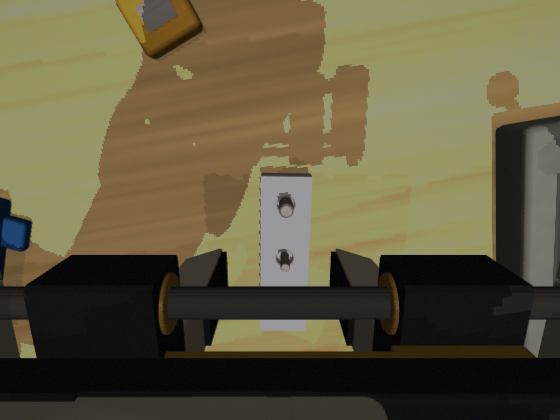

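Run:
```python
import cv2
p=cv2.imread("pics/w1.png")[165:285,250:325]
cv2.imwrite("pics/w1c.png",cv2.resize(p,None,fx=5,fy=5,interpolation=cv2.INTER_CUBIC))
```

```text
(no output)
```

View pics/w1c.png

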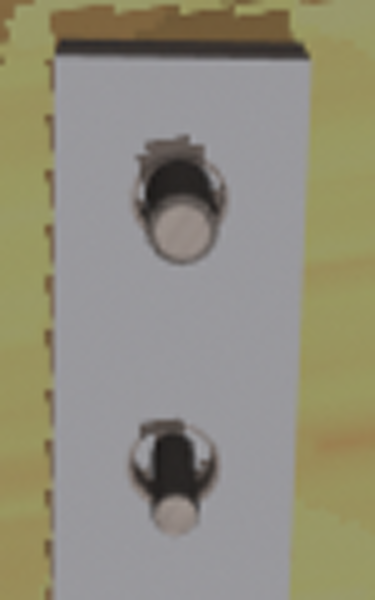

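Run:
```python
from h import *
from cell import robot
I=ld("w1");d=np.load("pics/w1.npy")
for (u,v) in [(286.6,211),(285,268),(275,225)]:
    z=d[int(round(v)),int(round(u))]; c,r=ray(I,u,v); print(u,v,c+r*z, plane(I,u,v,.042))
# row direction: block edges at z=.02
for v in (58,590):
    l=55 if v==58 else 52; r=310 if v==58 else 290
    print(plane(I,250+l/5,165+v/5,.02),plane(I,250+r/5,165+v/5,.02))
o=robot.observe();P=plane(I,286.6,211,.042);print(go(o,[P[0],P[1],.025],want(-99.6)))
```

```text
286.6 211 [ 0.5636 -0.2968  0.0434] [ 0.5632 -0.2968  0.042 ]
285 268 [ 0.5138 -0.2874  0.0421] [ 0.5138 -0.2874  0.042 ]
275 225 [ 0.5466 -0.2841  0.0208] [ 0.553  -0.2854  0.042 ]
[ 0.5911 -0.2795  0.02  ] [ 0.5839 -0.3227  0.02  ]
[ 0.4929 -0.2611  0.02  ] [ 0.4855 -0.3049  0.02  ]
(array([ 0.1348, -0.0005,  0.0054]), array([-0.0005, -0.0197,  0.0529]))
```

>>> move_arm:
  deltas:
    - {"dp": [0.04, -0.0005, 0.0055], "turn": [0, 0, 0]}
    - {"dp": [0.08, -0.0005, 0.0055], "turn": [0, 0, 0]}
    - {"dp": [0.11, -0.0005, 0.0055], "turn": [0, 0, 0]}
    - {"dp": [0.125, -0.0005, 0.0055], "turn": [0, 0, 0]}
    - {"dp": [0.135, -0.0005, 0.0055], "turn": [0, 0, 0]}
    - {"dp": [0.135, -0.0005, 0.0055], "turn": [0, 0, 0]}
    - {"dp": [0.135, -0.0005, 0.0055], "turn": [0, 0, 0]}

```text
time: 1.9
tool_pos: [0.5626, -0.2994, 0.0271]
tool_rot: [1.086, 1.568, -0.656]
contact_force: [-0.6, 0.2, 0.0]
opening: 0.05
```

>>> move_arm:
  deltas:
    - {"dp": [0, 0, 0], "turn": [0, 0, 0]}
    - {"dp": [0, 0, 0], "turn": [0, 0, 0]}
    - {"dp": [0, 0, 0], "turn": [0, 0, 0]}
    - {"dp": [0, 0, 0], "turn": [0, 0, 0]}
    - {"dp": [0, 0, 0], "turn": [0, 0, 0]}
    - {"dp": [0, 0, 0], "turn": [0, 0, 0]}
  hand: 0.0
  squeeze: 20

```text
time: 2.5
tool_pos: [0.5621, -0.2982, 0.0257]
tool_rot: [-2.888, 1.57, 1.653]
contact_force: [0.5, 0.3, 0.6]
opening: 0.0113
```

```bash
python3 shot.py w2
```

```text
2.5 [ 0.5621 -0.2982  0.0257] [[-0.      0.9854 -0.1704]
 [ 0.0006 -0.1704 -0.9854]
 [-1.     -0.0001 -0.0005]] [0.4683 0.2955 0.5877] 0.011276825267434443
```

View pics/w2.png

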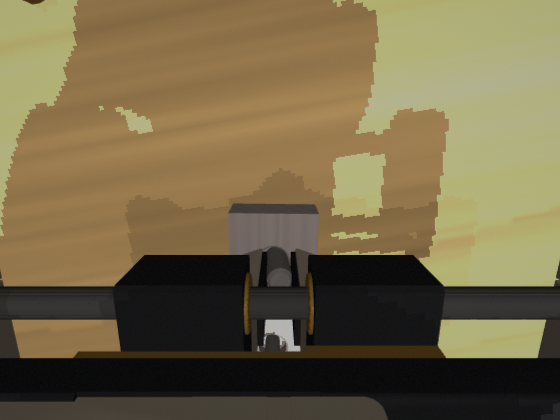

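>>> move_arm:
  deltas:
    - {"dp": [-0.015, 0, 0], "turn": [0, 0, 0]}
    - {"dp": [-0.04, 0, 0], "turn": [0, 0, 0]}
    - {"dp": [-0.08, 0, 0], "turn": [0, 0, 0]}
    - {"dp": [-0.12, 0, 0], "turn": [0, 0, 0]}
    - {"dp": [-0.16, -0.01, -0.03], "turn": [0, 0, 0]}
    - {"dp": [-0.174, -0.03, -0.07], "turn": [0, 0, 0]}
    - {"dp": [-0.174, -0.05, -0.115], "turn": [0, 0, 0]}
    - {"dp": [-0.174, -0.07, -0.16], "turn": [0, 0, 0]}
    - {"dp": [-0.174, -0.085, -0.205], "turn": [0, 0, 0]}
    - {"dp": [-0.174, -0.1, -0.25], "turn": [0, 0, 0]}

```text
time: 3.55
tool_pos: [0.5055, -0.0338, 0.2011]
tool_rot: [1.398, 1.569, -0.345]
contact_force: [1.2, 0.9, 0.6]
opening: 0.0112
```

>>> move_arm:
  deltas:
    - {"dp": [0, -0.01, -0.03], "turn": [0, 0, 0]}
    - {"dp": [0, -0.02, -0.055], "turn": [0, 0, 0]}
    - {"dp": [0, -0.029, -0.076], "turn": [0, 0, 0]}
    - {"dp": [0, -0.029, -0.076], "turn": [0, 0, 0]}
    - {"dp": [0, -0.029, -0.076], "turn": [0, 0, 0]}

```text
time: 4.05
tool_pos: [0.4907, 0.0445, 0.2006]
tool_rot: [1.316, 1.569, -0.425]
contact_force: [0.3, -2.0, -0.9]
opening: 0.0109
```

```bash
python3 shot.py w3
```

```text
4.05 [0.4907 0.0445 0.2006] [[ 0.0016  0.9856 -0.1692]
 [-0.0007 -0.1692 -0.9856]
 [-1.      0.0017  0.0004]] [ 0.3364 -1.9879 -0.8551] 0.010949670340856362
```

View pics/w3.png

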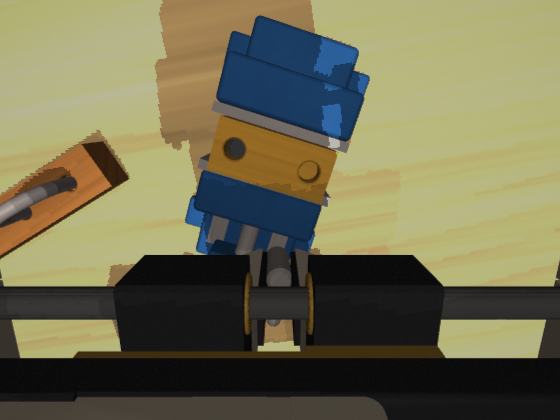

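Run:
```python
import cv2
p=cv2.imread("pics/w3.png")[105:215,195:345]
cv2.imwrite("pics/w3c.png",cv2.resize(p,None,fx=5,fy=5,interpolation=cv2.INTER_CUBIC))
p=cv2.imread("pics/w3.png")[235:345,240:320]
cv2.imwrite("pics/w3d.png",cv2.resize(p,None,fx=5,fy=5,interpolation=cv2.INTER_CUBIC))
```

```text
(no output)
```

View pics/w3c.png

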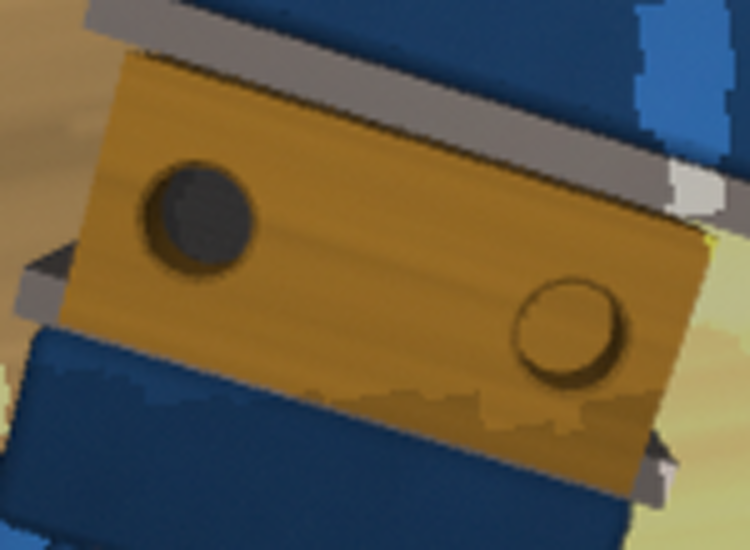

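View pics/w3d.png

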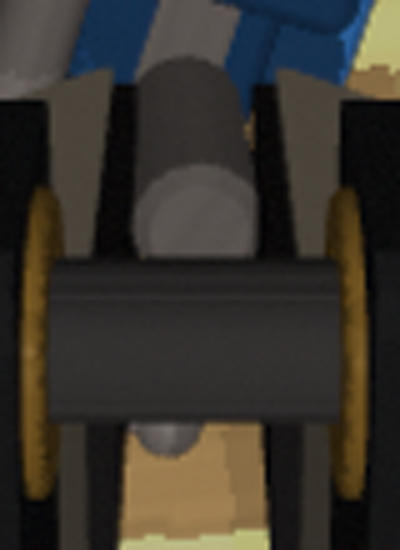

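Run:
```python
from h import *
from cell import robot
I=ld("w3");o=robot.observe()
D=plane(I,234.3,148.3,.115);S=plane(I,308.8,171.4,.115)
v=D-S;print(D,S,np.linalg.norm(v),np.degrees(np.arctan2(-v[0],v[1])))
P=plane(I,278.9,277.4,.2006+.0163);B=plane(I,240+191/5,235+75/5,.2006-.0137);print("pin top",P,"bottom-ish",B,"tool",tr(o).T@(P-o["tool_pos"]),tr(o).T@(B-o["tool_pos"]))
T=ld("top0");Sc=ld("scene0")
print(proj(T,D),proj(T,S),proj(Sc,D),proj(Sc,S))
```

```text
[0.5458 0.0652 0.115 ] [0.5213 0.0171 0.115 ] 0.053948923530741544 -26.948368973985815
pin top [0.4932 0.0434 0.2169] bottom-ish [0.4946 0.0435 0.1869] tool [-0.0165  0.0024  0.0002] [ 0.0135  0.0038 -0.0001]
(np.float64(286.2786063867046), np.float64(235.59101963905078)) (np.float64(306.0075940011452), np.float64(244.98989627356266)) (np.float64(286.50058911284276), np.float64(203.75329136010544)) (np.float64(268.7535048089455), np.float64(193.85625422267876))
```

>>> move_arm:
  deltas:
    - {"dp": [0.01, 0.025, -0.015], "turn": [0, 0, 0]}
    - {"dp": [0.03, 0.049, -0.0298], "turn": [0, 0, 0]}
    - {"dp": [0.05, 0.049, -0.0298], "turn": [0, 0, 0]}
    - {"dp": [0.0616, 0.049, -0.0298], "turn": [0, 0, 0]}
    - {"dp": [0.0616, 0.049, -0.0298], "turn": [0, 0, 0]}
    - {"dp": [0.0616, 0.049, -0.0298], "turn": [0, 0, 0]}

```text
time: 4.7
tool_pos: [0.5439, 0.0649, 0.1387]
tool_rot: [1.189, 1.57, -0.554]
contact_force: [0.7, -0.8, -0.0]
opening: 0.0111
```

```bash
python3 shot.py w4; python3 shot.py s4 scene
python3 - <<'E'
import cv2,numpy as np
p=cv2.imread("pics/w4.png")[180:330,210:350]
q=cv2.imread("pics/s4.png")[160:235,235:325]
cv2.imwrite("pics/w4c.png",np.hstack([cv2.resize(p,None,fx=4,fy=4,interpolation=cv2.INTER_CUBIC)]))
cv2.imwrite("pics/s4c.png",cv2.resize(q,None,fx=7,fy=7,interpolation=cv2.INTER_CUBIC))
E
```

```text
4.7 [0.5439 0.0649 0.1387] [[ 0.0004  0.9852 -0.1713]
 [-0.0002 -0.1713 -0.9852]
 [-1.      0.0004  0.0002]] [ 0.7084 -0.7961 -0.0405] 0.011123089692675853
4.75 [0.5442 0.065  0.1392] [[ 0.0016  0.9852 -0.1712]
 [-0.0002 -0.1712 -0.9852]
 [-1.      0.0016 -0.0001]] [-1.0385 -0.5295  0.3965] 0.01113217421024209
```

View pics/w4c.png

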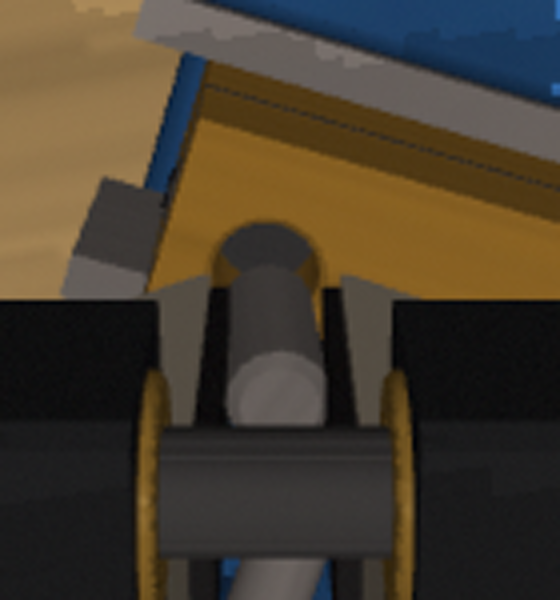

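View pics/s4c.png

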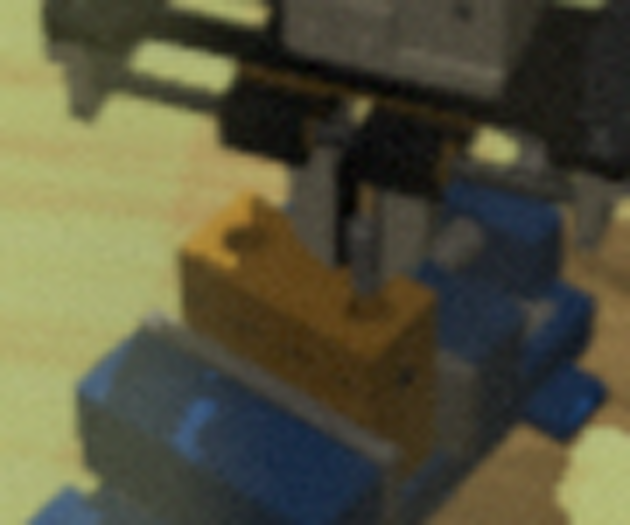

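Run:
```python
from h import *
I=ld("w4");R=want(np.degrees(np.arctan2(-.9852,-.1713)));t=np.array([.5439,.0649,.1387])
f=lambda u,v,z:R.T@(plane(I,210+u/4-.4,180+v/4-.4,z)-t)
print("bore",f(267,273,.115),plane(I,210+267/4-.4,180+273/4-.4,.115))
for z in(.155,):print("pin top",f(277,397,.1387+.0163))
print("bore far edge",f(267,220,.115),"left/right",f(212,273,.115),f(322,273,.115))
print("pin bot far edge",f(270,263,.125))
```

```text
bore [ 0.0237  0.0014 -0.0006] [0.5454 0.0653 0.115 ]
pin top [-0.0163  0.002   0.0007]
bore far edge [ 0.0237  0.0092 -0.0006] left/right [ 0.0237  0.0014 -0.0083] [0.0237 0.0014 0.007 ]
pin bot far edge [ 0.0137  0.0066 -0.0002]
```

>>> move_arm:
  deltas:
    - {"dp": [0.003, 0, -0.0008], "turn": [0, 0, 0]}
    - {"dp": [0.007, 0, -0.0008], "turn": [0, 0, 0]}
    - {"dp": [0.011, 0, -0.0008], "turn": [0, 0, 0]}
    - {"dp": [0.014, 0, -0.0008], "turn": [0, 0, 0]}
    - {"dp": [0.0165, 0, -0.0008], "turn": [0, 0, 0]}
    - {"dp": [0.019, 0, -0.0008], "turn": [0, 0, 0]}
    - {"dp": [0.019, 0, -0.0008], "turn": [0, 0, 0]}

```text
time: 5.5
tool_pos: [0.5438, 0.0664, 0.1187]
tool_rot: [-1.263, 1.57, -3.005]
contact_force: [0.2, 0.6, 0.2]
opening: 0.0108
```

```bash
python3 shot.py w5
python3 - <<'E'
import cv2,numpy as np
p=cv2.imread("pics/w5.png")[180:330,210:350]
cv2.imwrite("pics/w5c.png",np.hstack([cv2.resize(p,None,fx=4,fy=4,interpolation=cv2.INTER_CUBIC)]))
E
```

```text
5.5 [0.5438 0.0664 0.1187] [[-0.0007  0.9854 -0.1703]
 [-0.0001 -0.1703 -0.9854]
 [-1.     -0.0007  0.0002]] [0.1861 0.5559 0.1996] 0.010823239115582885
```

View pics/w5c.png

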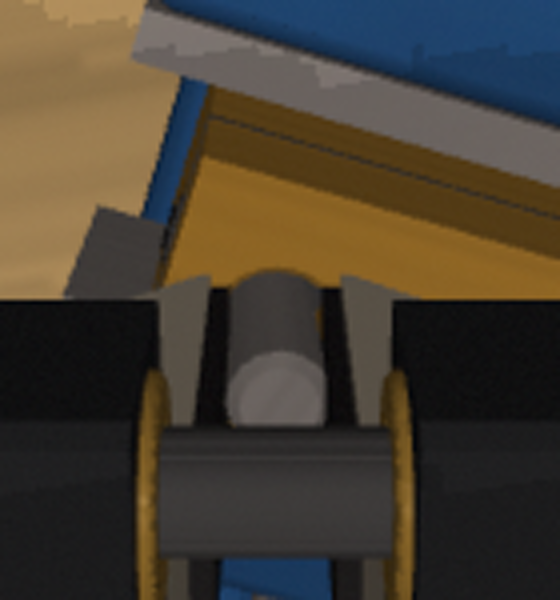

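The pin hangs in the bore without contact force, at crop (276,280). I release it here.

>>> move_arm:
  deltas:
    - {"dp": [0, 0, 0], "turn": [0, 0, 0]}
    - {"dp": [0, 0, 0], "turn": [0, 0, 0]}
    - {"dp": [0, 0, 0], "turn": [0, 0, 0]}
    - {"dp": [0, 0, 0], "turn": [0, 0, 0]}
    - {"dp": [-0.03, 0, 0], "turn": [0, 0, 0]}
    - {"dp": [-0.07, 0, 0], "turn": [0, 0, 0]}
    - {"dp": [-0.1, -0.03, 0], "turn": [0, 0, 0]}
    - {"dp": [-0.1, -0.06, 0], "turn": [0, 0, 0]}
    - {"dp": [-0.1, -0.06, 0], "turn": [0, 0, 0]}
    - {"dp": [-0.1, -0.06, 0], "turn": [0, 0, 0]}
  hand: 0.04

```text
time: 6.55
tool_pos: [0.4849, 0.0767, 0.2195]
tool_rot: [1.599, 1.57, -0.143]
contact_force: [0.1, 0.0, 1.3]
opening: 0.0401
```

```bash
python3 shot.py w6
python3 - <<'E'
from h import *
p=cv2.imread("pics/w6.png")
cv2.imwrite("pics/w6c.png",cv2.resize(p[80:220,180:340],None,fx=4,fy=4,interpolation=cv2.INTER_CUBIC))
I=ld("w6");d=np.load("pics/w6.npy");u,v=map(int,proj(I,[.5455,.0653,.115]));print(u,v)
w=d[v-6:v+7,u-6:u+7];
for a in(-4,-2,0,2,4):
  for b in (-4,0,4):
    c,r=ray(I,u+b,v+a);print(np.round((c+r*d[v+a,u+b])[2],4),end=" ")
  print()
E
```

```text
6.55 [0.4849 0.0767 0.2195] [[ 0.0011  0.9854 -0.1701]
 [-0.0002 -0.1701 -0.9854]
 [-1.      0.0012 -0.    ]] [0.1257 0.0029 1.3046] 0.04010775412543769
278 130
0.0985 0.0985 0.098 
0.0974 0.0978 0.097 
0.0987 0.0964 0.0971 
0.0979 0.0965 0.0985 
0.0956 0.0979 0.098
```

View pics/w6c.png

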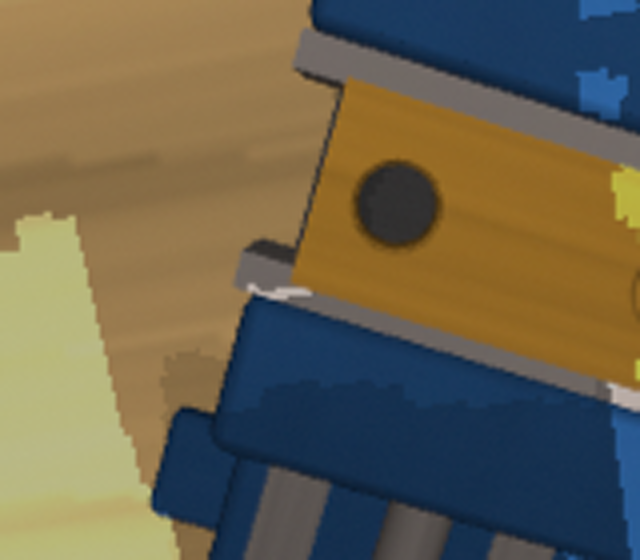

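```bash
python3 - <<'E'
from h import *
for n in ("w3","w6","w4"):
  I=ld(n);d=np.load(f"pics/{n}.npy")
  for X in ([.5457,.0653,.115],[.5212,.0171,.115],[.534,.041,.115]):
    u,v=proj(I,X);u=round(u);v=round(v)
    zs=[(c+r*d[v+a,u+b])[2] for a in(-3,-1,1,3) for b in(-3,0,3) for c,r in [ray(I,u+b,v+a)] if 0<=v+a<420]
    print(n,X,u,v,np.median(zs),np.round(zs,3))
E
python3 - <<'E'
import cv2
p=cv2.imread("pics/w6.png")[110:150,255:300]
print(p[20,:, :].tolist())
cv2.imwrite("pics/w6d.png",cv2.resize(cv2.convertScaleAbs(p,alpha=3),None,fx=12,fy=12,interpolation=cv2.INTER_NEAREST))
E
```

```text
w3 [0.5457, 0.0653, 0.115] 234 148 0.09743914523438738 [0.097 0.097 0.099 0.098 0.098 0.097 0.098 0.097 0.098 0.098 0.097 0.097]
w3 [0.5212, 0.0171, 0.115] 309 172 0.09971111674692057 [0.1   0.101 0.101 0.1   0.1   0.099 0.1   0.099 0.099 0.098 0.1   0.1  ]
w3 [0.534, 0.041, 0.115] 272 159 0.11590340385033346 [0.115 0.115 0.116 0.116 0.115 0.116 0.116 0.115 0.116 0.116 0.115 0.116]
w6 [0.5457, 0.0653, 0.115] 279 131 0.09737289042929395 [0.097 0.097 0.097 0.098 0.099 0.097 0.097 0.099 0.099 0.096 0.098 0.098]
w6 [0.5212, 0.0171, 0.115] 348 153 0.10006888764406616 [0.099 0.1   0.101 0.1   0.1   0.1   0.101 0.101 0.1   0.098 0.1   0.1  ]
w6 [0.534, 0.041, 0.115] 314 141 0.11642574429023134 [0.116 0.115 0.116 0.116 0.117 0.116 0.117 0.117 0.117 0.115 0.116 0.115]
w4 [0.5457, 0.0653, 0.115] 276 247 0.12917014654392195 [0.097 0.098 0.098 0.098 0.129 0.098 0.131 0.13  0.13  0.133 0.134 0.133]
w4 [0.5212, 0.0171, 0.115] 368 274 0.222938640439532 [0.221 0.222 0.22  0.222 0.223 0.221 0.223 0.223 0.223 0.225 0.225 0.223]
w4 [0.534, 0.041, 0.115] 323 260 0.2138746681197377 [0.213 0.211 0.212 0.214 0.213 0.212 0.214 0.215 0.215 0.217 0.215 0.216]
[[76, 119, 149], [74, 113, 140], [54, 58, 63], [46, 94, 124], [36, 104, 147], [36, 105, 148], [35, 105, 148], [37, 105, 148], [35, 105, 148], [36, 105, 148], [36, 105, 148], [35, 104, 146], [31, 94, 133], [22, 67, 95], [26, 45, 60], [41, 42, 42], [43, 42, 44], [48, 48, 49], [49, 49, 49], [49, 49, 49], [48, 48, 49], [48, 48, 49], [48, 48, 49], [48, 49, 49], [48, 48, 50], [49, 49, 50], [49, 49, 50], [47, 47, 48], [48, 48, 50], [49, 49, 50], [47, 48, 49], [48, 49, 49], [48, 48, 51], [38, 47, 55], [17, 56, 80], [26, 79, 112], [36, 105, 149], [37, 106, 150], [38, 107, 151], [39, 107, 151], [37, 107, 152], [38, 107, 152], [38, 108, 152], [39, 108, 153], [38, 108, 153]]
```

View pics/w6d.png

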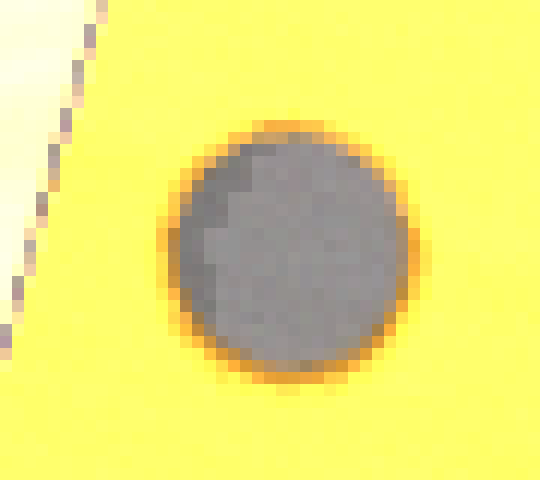

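The dark disc reads z≈0.097 both before and after the drop, so the picture ends there. The pin is deeper than that, and the shackle contact will confirm it. Next I go to the rack.

>>> move_arm:
  deltas:
    - {"dp": [0, 0.004, -0.014], "turn": [-8.5, 0, 0]}
    - {"dp": [0, 0.008, -0.028], "turn": [-17, 0, 0]}
    - {"dp": [0, 0.012, -0.042], "turn": [-25.5, 0, 0]}
    - {"dp": [0, 0.016, -0.056], "turn": [-34, 0, 0]}
    - {"dp": [0, 0.02, -0.07], "turn": [-42.5, 0, 0]}
    - {"dp": [0, 0.023, -0.084], "turn": [-51, 0, 0]}
    - {"dp": [0.005, 0.026, -0.098], "turn": [-59.5, 0, 0]}
    - {"dp": [0.01, 0.029, -0.112], "turn": [-68, 0, 0]}
    - {"dp": [0.015, 0.032, -0.126], "turn": [-76.5, 0, 0]}
    - {"dp": [0.02, 0.034, -0.137], "turn": [-85, 0, 0]}
  hand: 0.06

```text
time: 7.6
tool_pos: [0.5428, 0.2064, 0.1977]
tool_rot: [-2.546, 1.57, -2.798]
contact_force: [0.0, -0.2, 0.3]
opening: 0.06
```

>>> move_arm:
  deltas:
    - {"dp": [0, 0, 0], "turn": [-8.5, 0, 0]}
    - {"dp": [0, 0, 0], "turn": [-17, 0, 0]}
    - {"dp": [0, 0, 0], "turn": [-25.5, 0, 0]}
    - {"dp": [0, 0, 0], "turn": [-34, 0, 0]}
    - {"dp": [0, 0, 0], "turn": [-35.3, 0, 0]}
    - {"dp": [0, 0, 0], "turn": [-35.3, 0, 0]}
    - {"dp": [0, 0, 0], "turn": [-35.3, 0, 0]}

```text
time: 8.3
tool_pos: [0.542, 0.2058, 0.1987]
tool_rot: [-3.04, 1.57, -2.685]
contact_force: [0.8, 0.3, 0.0]
opening: 0.06
```

```bash
python3 shot.py w7
```

```text
8.3 [0.542  0.2058 0.1987] [[-0.0004 -0.3472  0.9378]
 [-0.0002  0.9378  0.3472]
 [-1.     -0.     -0.0004]] [0.8007 0.3384 0.0058] 0.06000540164072125
```

View pics/w7.png

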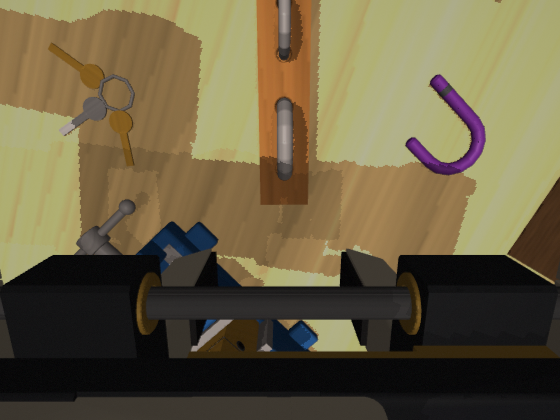

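Run:
```python
from h import *
p=cv2.imread("pics/w7.png")
cv2.imwrite("pics/w7c.png",cv2.resize(p[85:210,245:325],None,fx=5,fy=5,interpolation=cv2.INTER_CUBIC))
I=ld("w7");d=np.load("pics/w7.npy")
for v in range(98,184,6):
  g=p[v,255:315].astype(int); sat=g.max(1)-g.min(1); m=np.where(sat[15:45]<30)[0]
  u=255+15+(m.min()+m.max())/2 if len(m) else 285
  c,r=ray(I,u,v);print(v,u,len(m),c+r*d[v,int(round(u))],plane(I,u,v,.092))
```

```text
98 283.5 6 [0.5152 0.2874 0.0705] [0.5153 0.2863 0.092 ]
104 284.0 15 [0.5171 0.2829 0.0836] [0.5171 0.2825 0.092 ]
110 284.5 16 [0.5189 0.2788 0.089 ] [0.5189 0.2788 0.092 ]
116 284.5 16 [0.5204 0.2748 0.0927] [0.5204 0.2749 0.092 ]
122 284.5 16 [0.5218 0.2709 0.0952] [0.5218 0.2709 0.092 ]
128 284.5 16 [0.5232 0.267  0.0974] [0.5233 0.2669 0.092 ]
134 284.5 16 [0.5247 0.263  0.0968] [0.5249 0.2629 0.092 ]
140 284.5 16 [0.5262 0.2591 0.097 ] [0.5264 0.2588 0.092 ]
146 284.5 16 [0.5277 0.2551 0.0974] [0.5279 0.2547 0.092 ]
152 285.0 15 [0.5295 0.2512 0.0985] [0.5298 0.2507 0.092 ]
158 284.5 16 [0.5308 0.2468 0.0966] [0.531  0.2464 0.092 ]
164 284.5 16 [0.5324 0.2426 0.0952] [0.5326 0.2422 0.092 ]
170 284.0 15 [0.5339 0.2377 0.0913] [0.5338 0.2378 0.092 ]
176 284.0 13 [0.5359 0.2325 0.0849] [0.5354 0.2335 0.092 ]
182 285 0 [0.5417 0.2214 0.0419] [0.5378 0.2295 0.092 ]
```

View pics/w7c.png

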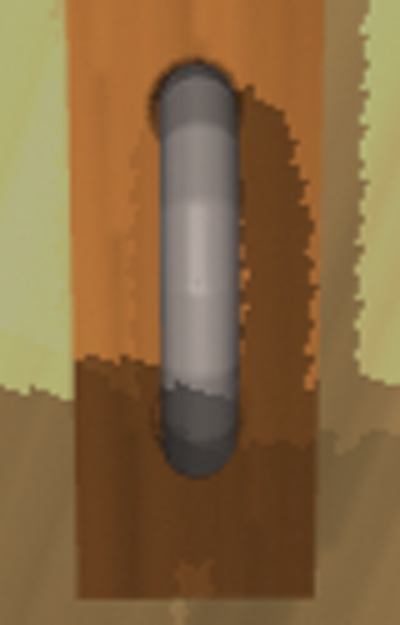

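>>> move_arm:
  deltas:
    - {"dp": [0, 0.03, 0.002], "turn": [0, 0, 0]}
    - {"dp": [0.01, 0.0533, 0.0037], "turn": [0, 0, 0]}
    - {"dp": [0.045, 0.0533, 0.0037], "turn": [0, 0, 0]}
    - {"dp": [0.08, 0.0533, 0.0037], "turn": [0, 0, 0]}
    - {"dp": [0.105, 0.0533, 0.0037], "turn": [0, 0, 0]}
    - {"dp": [0.12, 0.0533, 0.0037], "turn": [0, 0, 0]}
    - {"dp": [0.1257, 0.0533, 0.0037], "turn": [0, 0, 0]}
    - {"dp": [0.1257, 0.0533, 0.0037], "turn": [0, 0, 0]}
    - {"dp": [0.1257, 0.0533, 0.0037], "turn": [0, 0, 0]}

```text
time: 9.25
tool_pos: [0.5272, 0.2572, 0.0743]
tool_rot: [-0.092, 1.569, 0.265]
contact_force: [-0.9, 0.1, 0.9]
opening: 0.0601
```

```bash
python3 shot.py w8
```

```text
9.25 [0.5272 0.2572 0.0743] [[ 0.0016 -0.3495  0.9369]
 [ 0.0004  0.9369  0.3495]
 [-1.     -0.0001  0.0016]] [-0.9017  0.056   0.9443] 0.060059082074153565
```

View pics/w8.png

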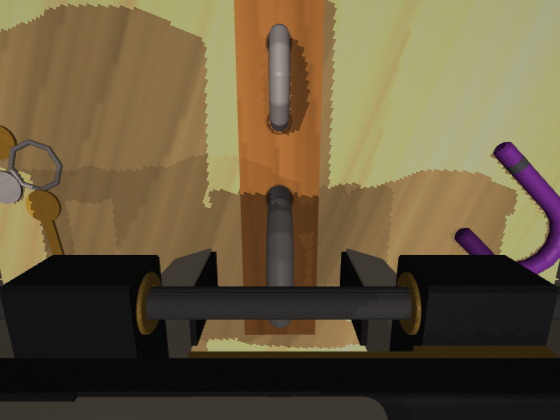

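The wide shackle's bar is centred between the fingers (u≈280). I close on it.

>>> move_arm:
  deltas:
    - {"dp": [0, 0, 0], "turn": [0, 0, 0]}
    - {"dp": [0, 0, 0], "turn": [0, 0, 0]}
    - {"dp": [0, 0, 0], "turn": [0, 0, 0]}
    - {"dp": [0, 0, 0], "turn": [0, 0, 0]}
    - {"dp": [0, 0, 0], "turn": [0, 0, 0]}
    - {"dp": [0, 0, 0], "turn": [0, 0, 0]}
    - {"dp": [0, 0, 0], "turn": [0, 0, 0]}
    - {"dp": [0, 0, 0], "turn": [0, 0, 0]}
  hand: 0.0
  squeeze: 60

```text
time: 10.1
tool_pos: [0.5265, 0.2571, 0.0734]
tool_rot: [-1.882, 1.571, -1.524]
contact_force: [-0.3, 0.2, 0.8]
opening: 0.0106
```

```bash
python3 shot.py w9
```

```text
10.1 [0.5265 0.2571 0.0734] [[ 0.     -0.35    0.9367]
 [-0.0001  0.9367  0.35  ]
 [-1.     -0.0001 -0.    ]] [-0.2705  0.2123  0.8179] 0.010594676396244868
```

View pics/w9.png

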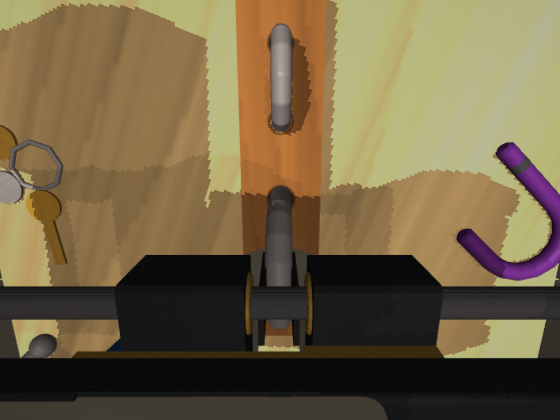

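>>> move_arm:
  deltas:
    - {"dp": [-0.008, 0, 0], "turn": [0, 0, 0]}
    - {"dp": [-0.02, 0, 0], "turn": [0, 0, 0]}
    - {"dp": [-0.035, 0, 0], "turn": [0, 0, 0]}
    - {"dp": [-0.055, 0, 0], "turn": [0, 0, 0]}
    - {"dp": [-0.085, 0, 0], "turn": [0, 0, 0]}
    - {"dp": [-0.115, 0, 0], "turn": [0, 0, 0]}
    - {"dp": [-0.135, 0, 0], "turn": [0, 0, 0]}
    - {"dp": [-0.142, 0, 0], "turn": [0, 0, 0]}
    - {"dp": [-0.142, 0, 0], "turn": [0, 0, 0]}

```text
time: 11.05
tool_pos: [0.5268, 0.2572, 0.2167]
tool_rot: [-0.074, 1.568, 0.283]
contact_force: [0.5, 0.0, -2.2]
opening: 0.0108
```

```bash
python3 shot.py w10
python3 - <<'E'
from h import *
from cell import robot
o=robot.observe()
for P in ([.5334,.0412,.215],):print(go(o,P,want(-26.9)))
E
```

```text
11.05 [0.5268 0.2572 0.2167] [[ 0.0022 -0.35    0.9367]
 [ 0.0007  0.9367  0.35  ]
 [-1.     -0.0002  0.0023]] [ 0.4503  0.0383 -2.2056] 0.010791114570079422
(array([ 0.0003, -0.2046, -0.0688]), array([47.388 , -0.0072,  0.0095]))
```

View pics/w10.png

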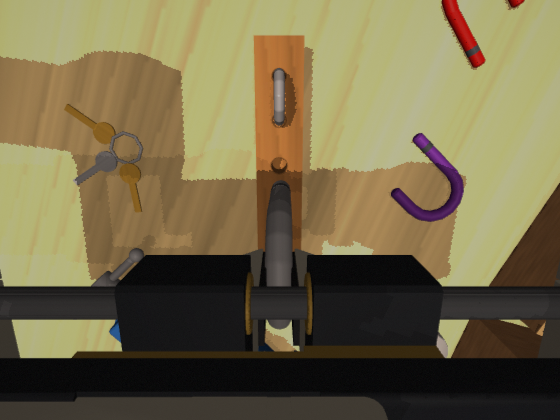

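>>> move_arm:
  deltas:
    - {"dp": [0, -0.02, -0.007], "turn": [5, 0, 0]}
    - {"dp": [0, -0.05, -0.017], "turn": [10, 0, 0]}
    - {"dp": [0, -0.08, -0.027], "turn": [16, 0, 0]}
    - {"dp": [0, -0.11, -0.037], "turn": [22, 0, 0]}
    - {"dp": [0, -0.14, -0.047], "turn": [28, 0, 0]}
    - {"dp": [0, -0.165, -0.056], "turn": [34, 0, 0]}
    - {"dp": [0, -0.185, -0.063], "turn": [40, 0, 0]}
    - {"dp": [0, -0.2, -0.068], "turn": [45, 0, 0]}
    - {"dp": [0, -0.2046, -0.0688], "turn": [47.4, 0, 0]}
    - {"dp": [0, -0.2046, -0.0688], "turn": [47.4, 0, 0]}

```text
time: 12.1
tool_pos: [0.533, 0.0405, 0.2139]
tool_rot: [-2.679, 1.568, 3.133]
contact_force: [-0.5, -0.3, -1.7]
opening: 0.0105
```

```bash
python3 shot.py w11; python3 shot.py s11 scene; python3 shot.py t11 top;python3 - <<'E'
from h import *
p=cv2.imread("pics/w11.png");cv2.imwrite("pics/w11c.png",cv2.resize(p[140:345,200:350],None,fx=4,fy=4,interpolation=cv2.INTER_CUBIC)[:,:600][:600])
q=cv2.imread("pics/s11.png");cv2.imwrite("pics/s11c.png",cv2.resize(q[120:240,220:340],None,fx=5,fy=5,interpolation=cv2.INTER_CUBIC))
E
```

```text
12.1 [0.533  0.0405 0.2139] [[-0.0029  0.4542  0.8909]
 [ 0.      0.8909 -0.4542]
 [-1.     -0.0013 -0.0026]] [-0.4987 -0.3195 -1.6635] 0.010457109862936215
12.15 [0.533  0.0411 0.2141] [[-0.0026  0.4525  0.8918]
 [ 0.0002  0.8918 -0.4525]
 [-1.     -0.001  -0.0024]] [ 0.1491  0.2694 -1.8225] 0.010555469419819705
12.2 [0.5331 0.0415 0.2143] [[-0.0022  0.4516  0.8922]
 [ 0.0002  0.8922 -0.4516]
 [-1.     -0.0008 -0.002 ]] [-0.3621 -0.6436 -1.0983] 0.010957435936946827
```

View pics/w11c.png

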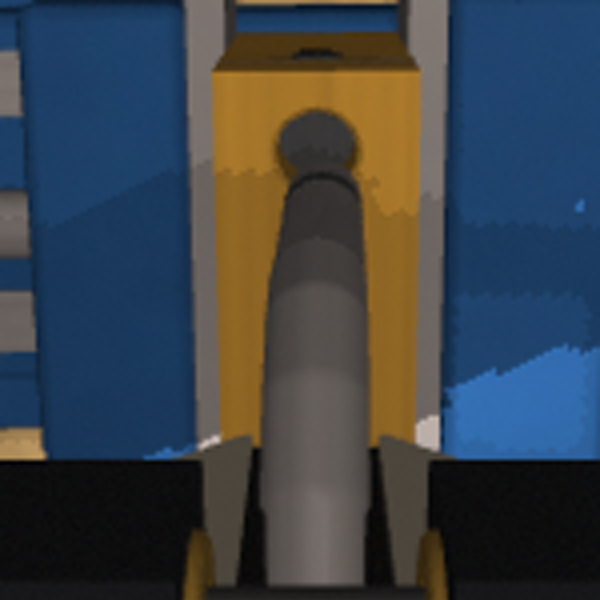

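View pics/s11c.png

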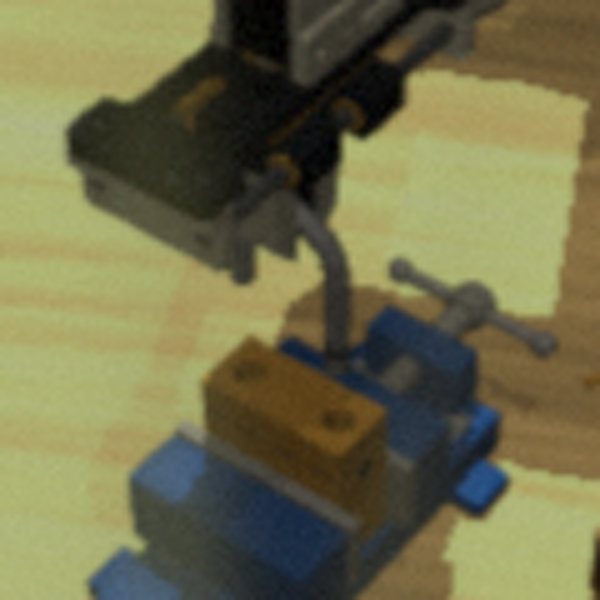

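Run:
```python
from h import *
I=ld("w11");R=np.array([[-0.0029,0.4542,0.8909],[0,.8909,-.4542],[-1,-.0013,-.0026]]);t=np.array([.533,.0405,.2139])
P=lambda u,v,z:plane(I,200+u/4-.4,140+v/4-.4,z)
f=lambda u,v,z:R.T@(P(u,v,z)-t)
print("bore",P(317,147,.115),f(317,147,.115), "far",f(317,108,.115),"lr",f(277,147,.115),f(357,147,.115))
z=.2139-.0654
print("leg far rim(full dia)",f(323,172,z+.002),"l/r",f(286,190,z+.01),f(361,190,z+.01))
```

```text
bore [0.5458 0.0662 0.115 ] [0.0989 0.0289 0.    ] far [0.0989 0.0361 0.    ] lr [ 0.0989  0.0289 -0.0074] [0.0988 0.0289 0.0074]
leg far rim(full dia) [0.0634 0.0306 0.001 ] l/r [ 0.0554  0.0292 -0.0048] [0.0553 0.0292 0.0068]
```

>>> move_arm:
  deltas:
    - {"dp": [0.008, 0.0015, -0.001], "turn": [0, 0, 0]}
    - {"dp": [0.016, 0.0015, -0.001], "turn": [0, 0, 0]}
    - {"dp": [0.022, 0.0015, -0.001], "turn": [0, 0, 0]}
    - {"dp": [0.027, 0.0015, -0.001], "turn": [0, 0, 0]}
    - {"dp": [0.027, 0.0015, -0.001], "turn": [0, 0, 0]}
    - {"dp": [0.027, 0.0015, -0.001], "turn": [0, 0, 0]}
    - {"dp": [0.027, 0.0015, -0.001], "turn": [0, 0, 0]}

```text
time: 12.95
tool_pos: [0.5337, 0.0431, 0.1887]
tool_rot: [0.284, 1.57, -0.186]
contact_force: [-0.8, -0.0, -1.9]
opening: 0.0106
```

```bash
python3 shot.py w12; python3 shot.py s12 scene
python3 - <<'E'
from h import *
p=cv2.imread("pics/w12.png");cv2.imwrite("pics/w12c.png",cv2.resize(p[140:260,220:340],None,fx=5,fy=5,interpolation=cv2.INTER_CUBIC))
q=cv2.imread("pics/s12.png");cv2.imwrite("pics/s12c.png",cv2.resize(q[150:230,240:330],None,fx=7,fy=7,interpolation=cv2.INTER_CUBIC))
E
```

```text
12.95 [0.5337 0.0431 0.1887] [[ 0.0007  0.4526  0.8917]
 [-0.0001  0.8917 -0.4526]
 [-1.      0.0002  0.0007]] [-0.763  -0.0315 -1.9408] 0.010627422607567367
13.0 [0.5337 0.0431 0.1887] [[ 0.0008  0.4526  0.8917]
 [-0.0001  0.8917 -0.4526]
 [-1.      0.0002  0.0007]] [-0.3348 -0.1731 -2.5215] 0.0107880209201532
```

View pics/w12c.png

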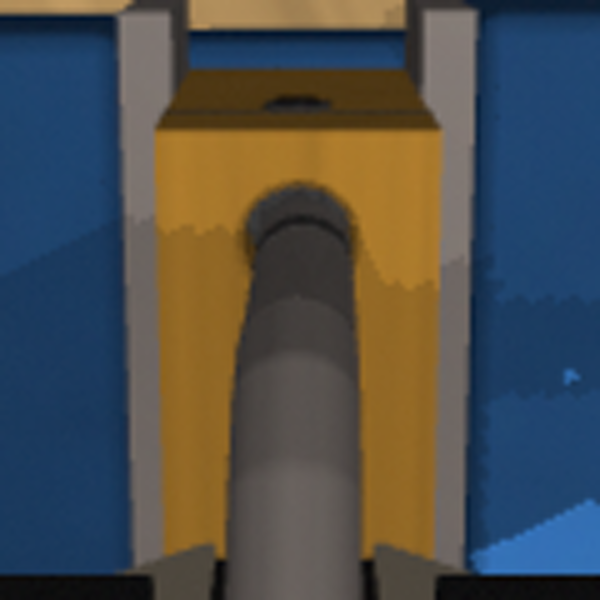

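View pics/s12c.png

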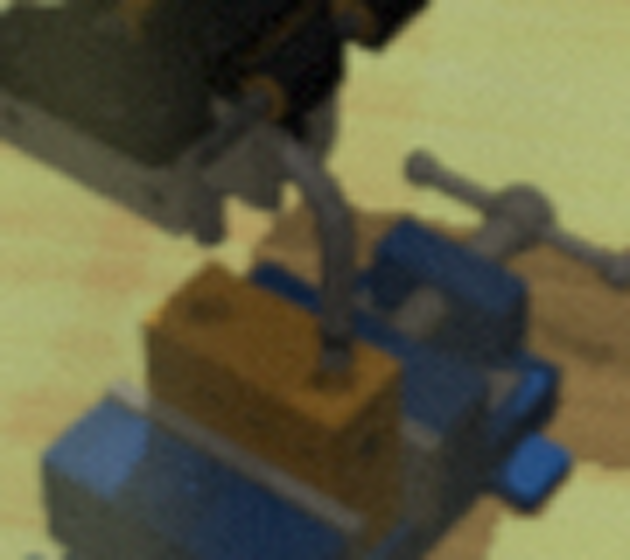

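Run:
```python
from h import *
I=ld("w12");R=want(-26.9);t=np.array([.5337,.0431,.1887])
P=lambda u,v,z:plane(I,220+u/5-.4,140+v/5-.4,z)
f=lambda u,v,z:R.T@(P(u,v,z)-t)
print("bore",P(300,235,.115),f(300,235,.115), "far",f(300,183,.115),"lr",f(247,235,.115),f(354,235,.115))
z=.1887-.0654
for v in(214,221): print("leg far rim",f(304,v,z),f(304,v,z+.002),"l/r",f(253,250,z+.006),f(355,250,z+.006))
print(f(157,129,.115),f(440,129,.115))
```

```text
bore [0.546 0.066 0.115] [0.0737 0.026  0.0006] far [0.0737 0.033  0.0006] lr [ 0.0737  0.026  -0.0066] [0.0737 0.026  0.0078]
leg far rim [0.0654 0.0303 0.001 ] [0.0634 0.0307 0.001 ] l/r [ 0.0594  0.0268 -0.0054] [0.0594 0.0268 0.0075]
leg far rim [0.0654 0.0294 0.001 ] [0.0634 0.0298 0.001 ] l/r [ 0.0594  0.0268 -0.0054] [0.0594 0.0268 0.0075]
[ 0.0737  0.0402 -0.0184] [0.0737 0.0402 0.0191]
```

>>> move_arm:
  deltas:
    - {"dp": [0.004, 0, -0.0004], "turn": [0, 0, 0]}
    - {"dp": [0.008, 0, -0.0004], "turn": [0, 0, 0]}
    - {"dp": [0.011, 0, -0.0004], "turn": [0, 0, 0]}
    - {"dp": [0.014, 0, -0.0004], "turn": [0, 0, 0]}
    - {"dp": [0.016, 0, -0.0004], "turn": [0, 0, 0]}
    - {"dp": [0.016, 0, -0.0004], "turn": [0, 0, 0]}
    - {"dp": [0.016, 0, -0.0004], "turn": [0, 0, 0]}

```text
time: 13.75
tool_pos: [0.5331, 0.0433, 0.1724]
tool_rot: [-0.847, 1.571, -1.316]
contact_force: [-0.2, 0.2, -1.9]
opening: 0.0109
```

```bash
python3 shot.py w13
python3 - <<'E'
from h import *
p=cv2.imread("pics/w13.png");cv2.imwrite("pics/w13c.png",cv2.resize(p[140:260,220:340],None,fx=5,fy=5,interpolation=cv2.INTER_CUBIC))
E
```

```text
13.75 [0.5331 0.0433 0.1724] [[ 0.      0.4526  0.8917]
 [-0.0001  0.8917 -0.4526]
 [-1.     -0.0001  0.0001]] [-0.1538  0.2297 -1.8985] 0.010907572642416014
```

View pics/w13c.png

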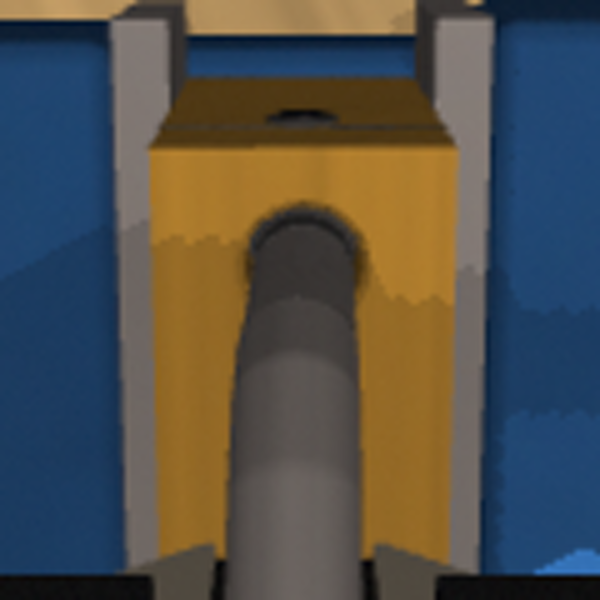

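>>> move_arm:
  deltas:
    - {"dp": [0.004, 0, 0.0003], "turn": [0, 0, 0]}
    - {"dp": [0.008, 0, 0.0003], "turn": [0, 0, 0]}
    - {"dp": [0.012, 0, 0.0003], "turn": [0, 0, 0]}
    - {"dp": [0.012, 0, 0.0003], "turn": [0, 0, 0]}
    - {"dp": [0.012, 0, 0.0003], "turn": [0, 0, 0]}

```text
time: 14.3
tool_pos: [0.5333, 0.0432, 0.1602]
tool_rot: [-2.518, 1.57, -2.987]
contact_force: [0.3, -0.4, -0.9]
opening: 0.0108
```

```bash
python3 shot.py s14 scene; python3 shot.py w14
python3 - <<'E'
from h import *
q=cv2.imread("pics/s14.png");cv2.imwrite("pics/s14c.png",cv2.resize(q[150:230,230:330],None,fx=7,fy=7,interpolation=cv2.INTER_CUBIC))
p=cv2.imread("pics/w14.png");cv2.imwrite("pics/w14c.png",cv2.resize(p[140:350,220:340],None,fx=2.8,fy=2.8,interpolation=cv2.INTER_CUBIC))
E
```

```text
14.3 [0.5333 0.0432 0.1602] [[-0.0004  0.4526  0.8917]
 [-0.0001  0.8917 -0.4526]
 [-1.     -0.0002 -0.0003]] [ 0.2901 -0.4365 -0.913 ] 0.010772170390352255
14.35 [0.5334 0.0431 0.1604] [[ 0.0001  0.4526  0.8917]
 [-0.0001  0.8917 -0.4526]
 [-1.     -0.0001  0.0001]] [ 0.3312 -0.7347 -1.1448] 0.01089675005856248
```

View pics/s14c.png

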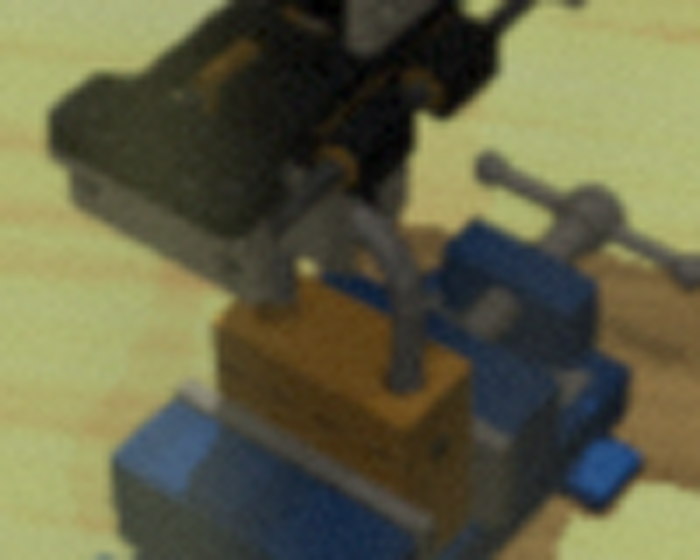

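View pics/w14c.png

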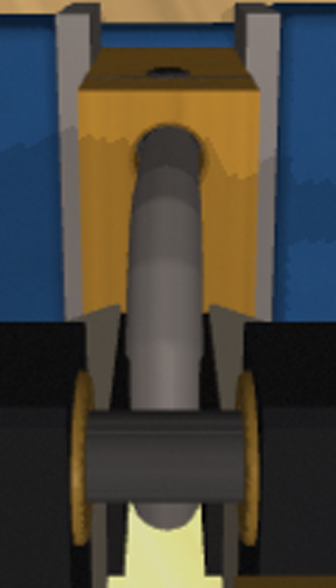

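>>> move_arm:
  deltas:
    - {"dp": [0.003, 0, 0], "turn": [0, 0, 0]}
    - {"dp": [0.006, 0, 0], "turn": [0, 0, 0]}
    - {"dp": [0.008, 0, 0], "turn": [0, 0, 0]}
    - {"dp": [0.008, 0, 0], "turn": [0, 0, 0]}
    - {"dp": [0.008, 0, 0], "turn": [0, 0, 0]}

```text
time: 14.9
tool_pos: [0.5334, 0.0431, 0.1523]
tool_rot: [-1.599, 1.571, -2.069]
contact_force: [-0.3, 0.5, -2.5]
opening: 0.0105
```

>>> move_arm:
  deltas:
    - {"dp": [0.001, 0, 0], "turn": [0, 0, 0]}
    - {"dp": [0.002, 0, 0], "turn": [0, 0, 0]}
    - {"dp": [0.004, 0, 0], "turn": [0, 0, 0]}
    - {"dp": [0.005, 0, 0], "turn": [0, 0, 0]}
    - {"dp": [0.005, 0, 0], "turn": [0, 0, 0]}
    - {"dp": [0.005, 0, 0], "turn": [0, 0, 0]}

```text
time: 15.5
tool_pos: [0.5335, 0.0431, 0.1476]
tool_rot: [0.093, 1.57, -0.377]
contact_force: [-0.9, -1.3, 1.6]
opening: 0.0105
```

>>> move_arm:
  deltas:
    - {"dp": [0.001, 0, 0], "turn": [0, 0, 0]}
    - {"dp": [0.002, 0, 0], "turn": [0, 0, 0]}
    - {"dp": [0.003, 0, 0], "turn": [0, 0, 0]}
    - {"dp": [0.004, 0, 0], "turn": [0, 0, 0]}
    - {"dp": [0.004, 0, 0], "turn": [0, 0, 0]}
    - {"dp": [0.004, 0, 0], "turn": [0, 0, 0]}

```text
time: 16.1
tool_pos: [0.5335, 0.0431, 0.1435]
tool_rot: [-0.176, 1.57, -0.646]
contact_force: [-0.7, -2.5, 4.3]
opening: 0.0104
```

```bash
python3 shot.py w15;python3 shot.py s15 scene
python3 - <<'E'
from h import *
from cell import robot
print(robot.observe()["torque"])
q=cv2.imread("pics/s15.png");cv2.imwrite("pics/s15c.png",cv2.resize(q[150:230,230:330],None,fx=6,fy=6,interpolation=cv2.INTER_CUBIC))
p=cv2.imread("pics/w15.png");cv2.imwrite("pics/w15c.png",cv2.resize(p[140:350,220:340],None,fx=2.8,fy=2.8,interpolation=cv2.INTER_CUBIC))
E
```

```text
16.1 [0.5335 0.0431 0.1435] [[ 0.0003  0.4526  0.8917]
 [-0.0002  0.8917 -0.4526]
 [-1.     -0.0001  0.0004]] [-0.7039 -2.4921  4.2631] 0.010412217378514277
16.15 [0.5335 0.0431 0.1435] [[ 0.0003  0.4526  0.8917]
 [-0.0002  0.8917 -0.4526]
 [-1.     -0.0001  0.0004]] [-1.2158 -2.1057  4.7951] 0.010271097854093681
[-0.317   0.0924 -0.064 ]
```

View pics/s15c.png

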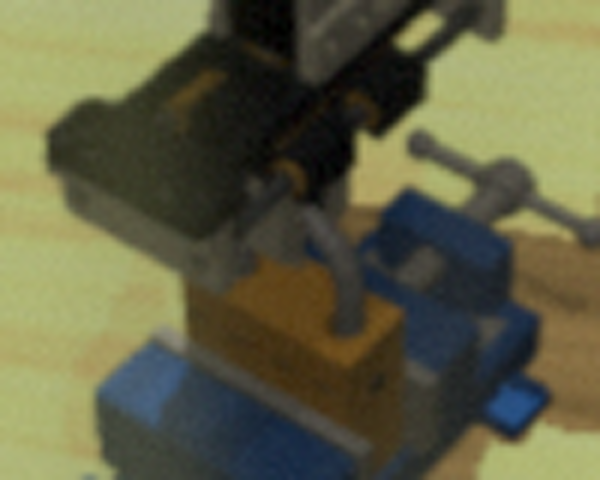

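View pics/w15c.png

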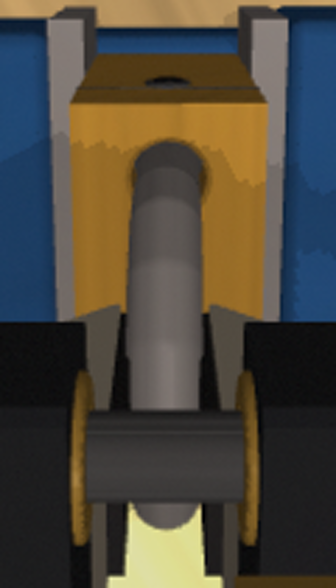

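>>> move_arm:
  deltas:
    - {"dp": [0.001, -0.0004, 0], "turn": [0, 0, 0]}
    - {"dp": [0.002, -0.0006, 0], "turn": [0, 0, 0]}
    - {"dp": [0.003, -0.0006, 0], "turn": [0, 0, 0]}
    - {"dp": [0.004, -0.0006, 0], "turn": [0, 0, 0]}
    - {"dp": [0.004, -0.0006, 0], "turn": [0, 0, 0]}
    - {"dp": [0.004, -0.0006, 0], "turn": [0, 0, 0]}

```text
time: 16.8
tool_pos: [0.5333, 0.0427, 0.1397]
tool_rot: [0.488, 1.57, 0.019]
contact_force: [-1.3, -1.8, 6.3]
opening: 0.0103
```

>>> move_arm:
  deltas:
    - {"dp": [0.0005, 0, 0], "turn": [0, 0, 0]}
    - {"dp": [0.001, 0, 0], "turn": [0, 0, 0]}
    - {"dp": [0.001, 0, 0], "turn": [0, 0, 0]}
    - {"dp": [0.001, 0, 0], "turn": [0, 0, 0]}

```text
time: 17.2
tool_pos: [0.5333, 0.0426, 0.1388]
tool_rot: [0.385, 1.57, -0.085]
contact_force: [-1.2, -2.6, 7.0]
opening: 0.0104
```

>>> move_arm:
  deltas:
    - {"dp": [0.0005, 0, 0], "turn": [0, 0, 0]}
    - {"dp": [0.0005, 0, 0], "turn": [0, 0, 0]}
    - {"dp": [0.0005, 0, 0], "turn": [0, 0, 0]}

```text
time: 17.5
tool_pos: [0.5334, 0.0426, 0.1385]
tool_rot: [0.378, 1.57, -0.092]
contact_force: [-1.7, -1.3, 7.6]
opening: 0.0104
```

>>> move_arm:
  deltas:
    - {"dp": [0.0005, 0, 0], "turn": [0, 0, 0]}
    - {"dp": [0.0005, 0, 0], "turn": [0, 0, 0]}
    - {"dp": [0.0005, 0, 0], "turn": [0, 0, 0]}

```text
time: 17.8
tool_pos: [0.5337, 0.0427, 0.1384]
tool_rot: [0.489, 1.569, 0.019]
contact_force: [-1.8, -1.4, 9.8]
opening: 0.0104
```

>>> move_arm:
  deltas:
    - {"dp": [0.0005, 0, 0], "turn": [0, 0, 0]}
    - {"dp": [0.0005, 0, 0], "turn": [0, 0, 0]}
    - {"dp": [0.0005, 0, 0], "turn": [0, 0, 0]}

```text
time: 18.1
tool_pos: [0.5339, 0.0428, 0.1382]
tool_rot: [0.544, 1.568, 0.074]
contact_force: [-1.2, -0.3, 12.5]
opening: 0.0107
```

>>> move_arm:
  deltas:
    - {"dp": [0.0005, 0, 0], "turn": [0, 0, 0]}
    - {"dp": [0.0007, 0, 0], "turn": [0, 0, 0]}
    - {"dp": [0.0007, 0, 0], "turn": [0, 0, 0]}
    - {"dp": [0.0007, 0, 0], "turn": [0, 0, 0]}
    - {"dp": [0.0007, 0, 0], "turn": [0, 0, 0]}

```text
time: 18.6
tool_pos: [0.5343, 0.043, 0.1381]
tool_rot: [0.567, 1.567, 0.097]
contact_force: [-2.9, 0.3, 15.7]
opening: 0.0102
```

```bash
python3 shot.py w16;python3 shot.py s16 scene
python3 - <<'E'
from h import *
from cell import robot
print(robot.observe()["torque"])
q=cv2.imread("pics/s16.png");cv2.imwrite("pics/s16c.png",cv2.resize(q[150:230,230:330],None,fx=6,fy=6,interpolation=cv2.INTER_CUBIC))
a,b=[cv2.resize(cv2.imread(f"pics/{n}.png")[140:350,220:340],None,fx=2.8,fy=2.8,interpolation=cv2.INTER_CUBIC) for n in("w15","w16")]
cv2.imwrite("pics/w16c.png",np.hstack([a,b]))
E
```

```text
18.6 [0.5343 0.043  0.1381] [[ 0.0038  0.4527  0.8917]
 [ 0.0004  0.8917 -0.4527]
 [-1.      0.0021  0.0032]] [-2.9178  0.251  15.7178] 0.010222900959003712
18.65 [0.5343 0.0429 0.1381] [[ 0.0039  0.4527  0.8916]
 [ 0.0003  0.8917 -0.4527]
 [-1.      0.002   0.0033]] [-2.3095 -0.3133 15.1274] 0.010614691219532794
[-0.0178  0.4326 -0.1085]
```

View pics/s16c.png

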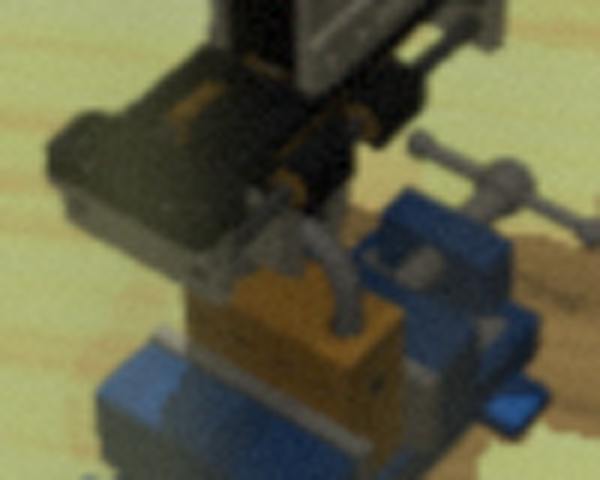

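View pics/w16c.png

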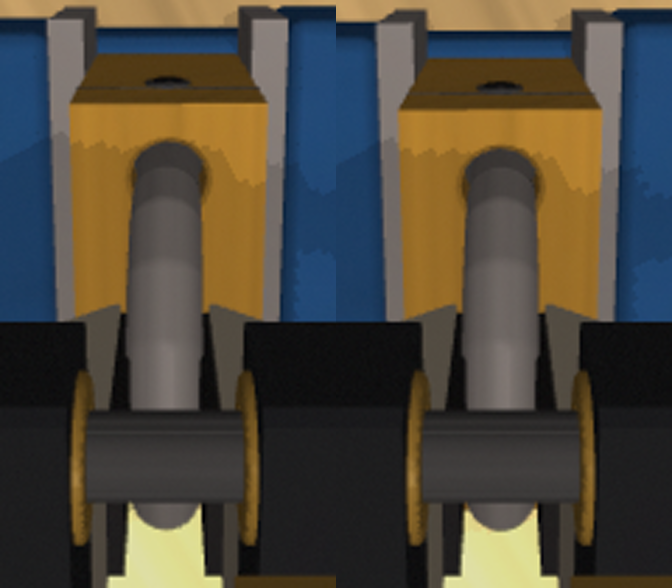

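>>> move_arm:
  deltas:
    - {"dp": [0.0001, 0, -0.0003], "turn": [0, 0, 0]}
    - {"dp": [0.0002, 0, -0.0006], "turn": [0, 0, 0]}
    - {"dp": [0.0002, 0, -0.0006], "turn": [0, 0, 0]}
    - {"dp": [0.0002, 0, -0.0006], "turn": [0, 0, 0]}
    - {"dp": [0.0002, 0, -0.0006], "turn": [0, 0, 0]}

```text
time: 19.2
tool_pos: [0.5341, 0.0431, 0.1381]
tool_rot: [0.475, 1.566, 0.005]
contact_force: [-1.4, 0.1, 15.9]
opening: 0.0105
```

>>> move_arm:
  deltas:
    - {"dp": [0, 0, 0], "turn": [0, 0, 0]}
    - {"dp": [0, 0, 0], "turn": [0, 0, 0]}
    - {"dp": [0, 0, 0], "turn": [0, 0, 0]}
    - {"dp": [0, 0, 0], "turn": [0, 0, 0]}

```text
time: 19.6
tool_pos: [0.5341, 0.043, 0.138]
tool_rot: [0.474, 1.566, 0.004]
contact_force: [-1.6, 0.2, 15.0]
opening: 0.0106
```

Run:
```python
from cell import robot
print(robot.hand_in()); o=robot.observe(); print(o["time"],o["tool_pos"],o["contact_force"],o["opening"])
```

```text
the job is handed in; nothing more can be done
None
the job is handed in; nothing more can be done
```

I dropped the thick, long pin from the far pocket into the deep bore. I then took the wide shackle from the rack and pressed it down until it hit a hard stop. I handed in at about 19.6 s with the arm still gripping it (60 N grip setting) and holding it down.

**Spring and pin:** the upward force rose with travel as the spring should, about 6 N part-way and 8.6 N just before the end. That is how I know the pin is under the shackle. The camera could not confirm it, because the bore shows an opaque disc about 18 mm down both with and without the pin.

**Fully home:** the force then climbed steeply with almost no further travel. The bow was about 42 mm above the padlock's top, as specified for home, going by the arm's readings and the height at which I gripped the shackle. The last readings were steady at 15–16 N upward, with about 1.5 N sideways. The pictures showed no slip in the grip.

**Not seen:** the gripper hid the bottom of the short leg, so its seating is inferred from the height and the force. I could not read the spring seat's travel directly. A final reading after hand-in was refused.

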